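# Pin the dominoes-table flap shut

## Robot

A 7-joint arm with a two-finger parallel gripper is mounted at the origin on the work surface. World frame = base frame: x ahead of the robot, y to its left, z up, the work surface at z = 0. Lengths are in mm, angles in rad, forces in N, time in s.
With the tool pointing down it reaches from about 400 to 875 mm from the base axis. Payload 4.4 kg.
Tool frame: the origin (TCP) lies between the finger pads; the fingertips stand ctrl.finger_overhang ahead of it and the grasp point (between the pads) lies 11 mm behind it (ctrl.finger_overhang is the distance from the TCP to the fingertips, in mm); z points along the fingers, y is the direction in which the jaws open and shut (so a half turn about z gives the same grasp; the last joint's range is limited). The gripper opens to 85 mm and grips with 20 to 120 N. Pads are 22 mm wide; open, the fingers measure 114 mm over their backs; the gripper's body (76 mm by 85 mm) begins 54 mm behind the grasp point. The pads swing forward as they close: fully open they stand 13 mm farther back than shut.
Start: joints at [1.084, 0.628, 0.038, 1.517, -0.027, 0.996, -0.02], TCP at [265.547, -593.298, 239.313] pointing down, gripper open.
Joint ranges: [-3.06, 3.06], [-0.37, 2.12], [-1.25, 1.32], [0.18, 2.47], [-1.1, 4.24], [0.23, 1.98], [-2.94, 2.94]. Speed limits (rad/s): [2.57, 2.57, 3.14, 3.14, 3.14, 3.14, 3.14].

## Interface

Orientations are given as [roll, pitch, yaw] about the fixed x, y, z axes, in that order (R = Rz(yaw) Ry(pitch) Rx(roll)).
In Python, from cell import ctrl gives the robot as it stands. The module is installed in compiled form; this text tells all that it offers.
- The arm moves only by the tool step_arm, never from a script. Its argument "deltas" is a list that holds one entry, the list of rows, each a list of 7 numbers: the opening, from 0 (shut) to 1 (fully open), then the shift along the world's x, y, z in mm, then the turn, a rotation vector about the world's x, y, z in rad. In form: [[[grip, tx, ty, tz, rx, ry, rz], ...]]. A call has 1 to 10 rows; each row shifts and turns the commanded pose from where the row before left it; what a row does not reach is not made up. A row lasts 1/12 s, in which the tool goes at most 41.7 mm and 7.16 degrees, less where a joint would pass 70% of its speed; a pose out of reach is approached as far as the arm can. A call is refused whole if a number of a shift passes 41.7 or a number of a turn 0.125, either way. A call with a gripper value outside its range is refused whole. The fingers move at their own pace and stop on an object; the grip force is fixed at half the most. Time passes only in rows, so rows that do not move let the fingers close. It gives the time, the measured TCP pose, the force and the opening at its end, in the units of the state.
- ctrl.read_state(): the state, without advancing time (a new reading comes with each control period).
- ctrl.get_image(name): name is "side" or "top"; returns (picture, depth): 400x640x3 uint8, red, green, blue; 400x640 float32, mm along the optical axis (not along the pixel's ray), 0 where there is no reading.
- ctrl.camera_info(name): a dict with "intrinsics" (3x3 intrinsics, pixels), "rvec" (rotation vector, rad) and "tvec" (3), from world to camera coordinates, as OpenCV has them. Camera axes: x right, y down, z forward; pixel columns grow to the right and rows downward; lengths in mm; the calibration is good to about 2 mm. A picture is of the moment at which its call begins. camera_info takes no time and is no camera call.
- ctrl.finish_job(): hands the job in, once; it reports no verdict.
The state is a dict: "clock": time; "qpos": joint angles; "qd": joint speeds; "tau": joint torques, N m; "eef_pos": TCP position; "tool_rot": TCP orientation; "force": force on the tool from outside, world axes, zero at the start; "torque": the same for the moment, N m; "width": finger opening in mm.
Only numpy, scipy, OpenCV 4.12 (cv2) and the standard library are available. Lean on these libraries where they do the work, as an engineer would, in place of code of your own. Each camera call takes 0.05 s, during which the arm holds its last target.

## Task

Lock the flap of the dominoes table for closing time: slide the red bolt by its black knob into the steel keeper until its hole lines up with the keeper's holes, then take the brass lock pin out of the wooden rack and put it down through all of the holes until its flange rests on the keeper. The white and black pegs in the rack are only for scoring.

Things in the scene. Friction and masses are not known exactly. Their poses are not given: they have to be found in the camera images.
- pin: Brass lock pin, upright in one of the 3 sockets (90 mm apart, 20 mm wide) of a dark wooden rack 44 mm high; same shape as the white and black pegs. Origin: centre of its lower end, 8 mm above the table in the rack; z up. Shank 12 mm dia., z 0-36 mm, tapered foot; flange 38 mm dia., z 36-40, rests on the rack; round grip 24 mm dia., z 40-78. 0.1-0.2 kg.
- bolt (a joint): How far the red bolt is drawn back, m: 0 = home on its stop, its hole in line with the keeper's; 0.065 = fully back. Starts 0.042 to 0.062, its tip clear of the keeper's holes. About 1.5 N of friction; stays where left. Flat bar 40 mm wide, 5 mm thick, top 42 mm above the table, a 26 mm hole near its leading end.
- bolt_knob (a point): Centre of the top of the bolt's upright black round knob: 16 mm dia., 42 to 90 mm above the table. Horizontally it is 95 mm plus the bolt's joint value from the keeper eye. +y: horizontal direction in which the bolt slides home, straight from knob to keeper eye.
- keeper_eye (a point): Centre of the 26 mm hole in the steel keeper's upper plate, on its upper face, 50 mm above the table. z up, +y the way the bolt slides home. Fixed keeper, 56 mm across the bolt, 48 mm along it: two level plates with equal holes in one vertical line, 0-5 and 16-21 mm below this point; the bolt runs between, 8-13 mm below. 19 mm free below the lower plate.

How it is judged (in metres and radians):
On the way:
1. the bolt is slid home so that its hole lines up with the keeper's holes (value of joint bolt below 0.015 m), for 0.2 s.
At the end, for the whole second after the job is handed in: The bolt is within 15 mm of home, and the brass pin stands at rest through the keeper's upper plate, the bolt and the lower plate: its foot at least 28 mm below the keeper's upper face (36 mm with the flange resting), within 13 mm of the hole axis, tilted less than 0.2 rad (value of joint bolt below 0.015 m and z of pin in the frame of keeper_eye below -0.028 m and horizontal distance between pin and keeper_eye below 0.013 m and angle between pin's own z axis and vertical below 0.2 rad and linear speed of pin below 0.02 m/s); the robot touches nothing.
It also fails if it takes over 48 s, if anything falls off the work surface, if the arm or the gripper's body presses on something with over 40 N, if the wrist force passes 120 N, or if a joint passes its speed limit or range.

## Working session

There is one attempt and no reset: what is moved stays moved. The work goes in short steps, Python scripts to look and compute and a tool call to move; the robot and the scene stay as the last step left them, time stands still between calls to the robot, and variables do not carry over. Pictures are saved under pics/ and viewed, and the job is handed in when it is done.

Besides the shell and the picture viewer there is one more tool, called after "Emit:" as name(argument=value, ...) on one line, values as JSON. step_arm: Moves the arm, as the interface text tells. Its arguments: {"type":"object","properties":{"deltas":{"type":"array"}},"required":["deltas"]}

```bash
mkdir -p pics; cat > h.py <<'E'
import numpy as np, cv2
from cell import ctrl
def grab(name,tag):
    im,d=ctrl.get_image(name); cv2.imwrite(f'pics/{tag}.png',im[:,:,::-1]); np.savez(f'pics/{tag}.npz',im=im,d=d); return im,d
def cam(name):
    i=ctrl.camera_info(name); K=np.array(i['intrinsics']).reshape(3,3); R=cv2.Rodrigues(np.array(i['rvec'],float))[0]; t=np.array(i['tvec'],float).ravel(); return K,R,t
def ray(name,u,v,z):
    K,R,t=cam(name); c=-R.T@t; d=R.T@np.linalg.inv(K)@[u,v,1]; return c+d*(z-c[2])/d[2]
def proj(name,p):
    K,R,t=cam(name); q=K@(R@np.array(p,float)+t); return q[:2]/q[2]
def unproj(name,u,v,d):
    K,R,t=cam(name); return R.T@(np.linalg.inv(K)@[u,v,1]*d-t)
E
python3 - <<'E'
from h import *
print(ctrl.read_state(), ctrl.finger_overhang)
for n in('top','side'):
    grab(n,n+'0'); K,R,t=cam(n); print(n,K,-R.T@t)
E
```

```text
{'clock': 0.0, 'qpos': array([ 1.084188  ,  0.62934692,  0.03843127,  1.51834957, -0.0269803 ,
        0.99629226, -0.02001099]), 'qd': array([-0.00148723,  0.00036001,  0.00076971,  0.00086949, -0.00016196,
        0.00186921,  0.00024624]), 'tau': array([ 1.47326311e-03, -5.63392246e+01,  1.22593246e+00, -1.93442845e+01,
        1.08363898e-02,  1.04389715e-02,  2.24264170e-05]), 'eef_pos': array([ 265.30721736, -592.7351489 ,  238.3942587 ]), 'tool_rot': array([-3.13971462e+00,  3.46993819e-05,  4.20817152e-01]), 'force': array([-0.3968138 ,  0.72939893,  0.11736835]), 'torque': array([ 0.01195833, -0.01975816, -0.02041811]), 'width': 85.1759412825989} 8.0
top [[367.04362092   0.         323.30127897]
 [  0.         367.04362092 194.07300168]
 [  0.           0.           1.        ]] [383.95776496  -6.46133925 756.62141425]
side [[466.07588908   0.         323.59911719]
 [  0.         466.07588908 199.85994569]
 [  0.           0.           1.        ]] [150.77146704 586.04054059 775.13278279]
```

View pics/top0.png

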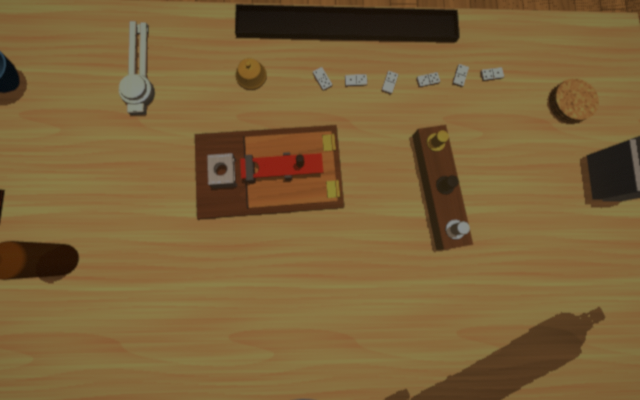

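View pics/side0.png

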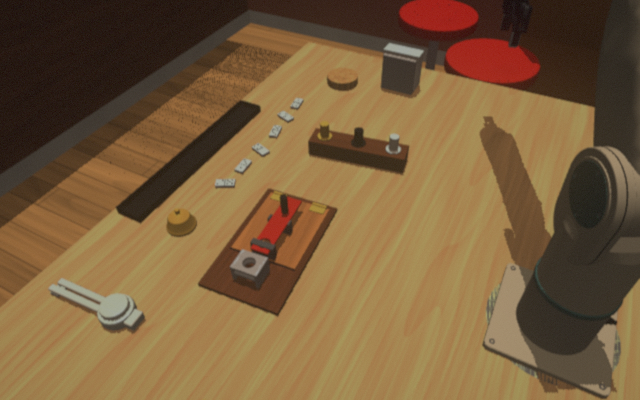

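The top view shows the keeper at about (221,170), the black knob at (299,160) and the brass pin at (440,138). In the side view they are at (249,263), (284,204) and (324,130). I'll refine these.

```bash
python3 - <<'E'
from h import *
a=np.load('pics/top0.npz')['im'];b=np.load('pics/side0.npz')['im']
def crop(im,x,y,w,h,s): return cv2.resize(im[y:y+h,x:x+w,::-1],None,fx=s,fy=s,interpolation=cv2.INTER_CUBIC)
g=lambda i:np.clip(i.astype(float)*1.8,0,255).astype(np.uint8)
p1=crop(a,190,125,160,95,5);cv2.imwrite('pics/c1.png',g(p1))
p2=np.hstack([crop(a,410,120,50,60,8),crop(b,305,110,50,60,8)]);cv2.imwrite('pics/c2.png',g(p2))
p3=crop(b,220,180,100,110,5);cv2.imwrite('pics/c3.png',g(p3))
E
```

```text
(no output)
```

View pics/c1.png

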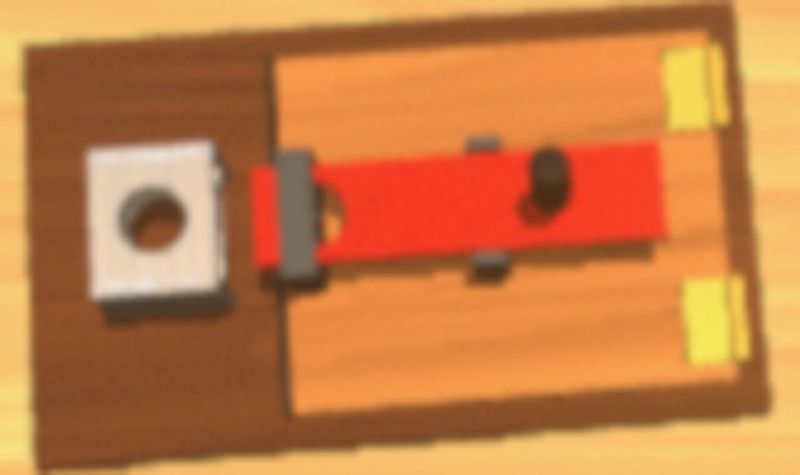

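View pics/c2.png

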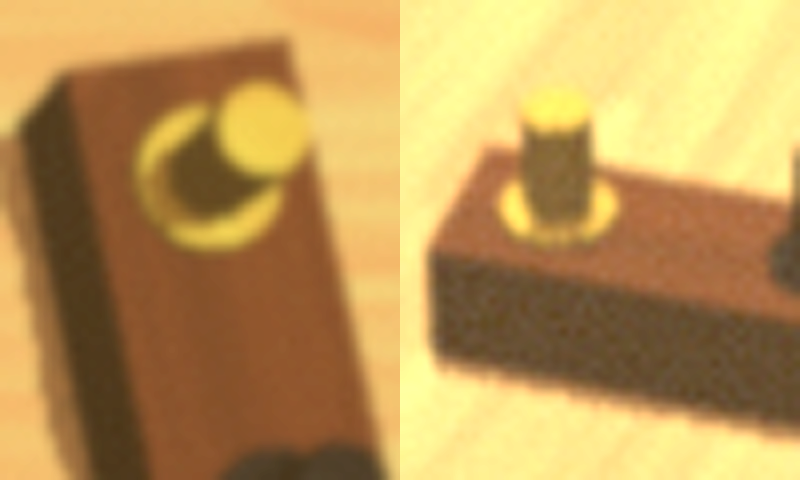

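View pics/c3.png

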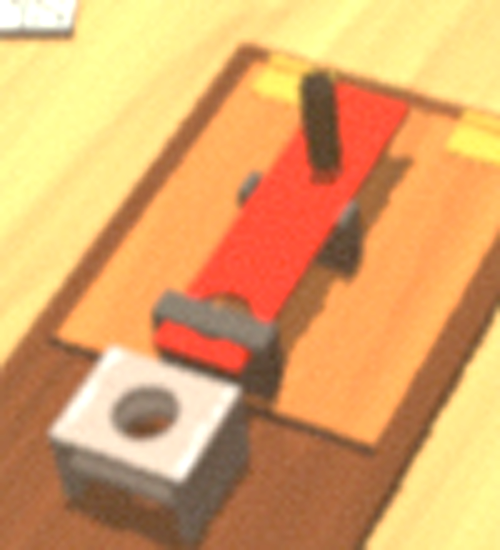

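```bash
cat >> h.py <<'E'
def tri(p,q):
    A=[];b=[]
    for n,(u,v) in(('top',p),('side',q)):
        K,R,t=cam(n);P=K@np.c_[R,t]
        for r in (u*P[2]-P[0],v*P[2]-P[1]): r=r/np.linalg.norm(r[:3]);A.append(r[:3]);b.append(-r[3])
    return np.linalg.lstsq(np.array(A),np.array(b),rcond=None)[0]
E
python3 - <<'E'
from h import *
np.set_printoptions(precision=1,suppress=True)
for n,p,q,z in [('eye',(220.2,168.4),(248.6,261.8),50),('knob',(299.8,157),(283.2,195),90),('pintop',(442.3,135.8),(324.1,123.3),86),('flange',(436.1,141.6),(324.3,135.6),48)]:
    print(n,ray('top',*p,z),ray('side',*q,z),tri(p,q))
a=np.load('pics/top0.npz')['im'].astype(int);b=np.load('pics/side0.npz')['im'].astype(int)
hsv=cv2.cvtColor(a.astype(np.uint8),cv2.COLOR_RGB2HSV)
# red bar axis, keeper top quad
R=(a[:,:,0]>120)&(a[:,:,1]<60)&(a[:,:,2]<60); R[:, :230]=0;R[:,340:]=0;R[:120]=0;R[220:]=0
c=max(cv2.findContours(R.astype(np.uint8),0,2)[0],key=cv2.contourArea);r=cv2.minAreaRect(c);print(r)
bp=np.array([ray('top',u,v,42)[:2] for u,v in cv2.boxPoints(r)]);print(bp)
W=(hsv[:,:,1]<70)&(hsv[:,:,2]>100);W[:,:200]=0;W[:,240:]=0;W[:150]=0;W[190:]=0
c=max(cv2.findContours(W.astype(np.uint8),0,2)[0],key=cv2.contourArea);r=cv2.minAreaRect(c);print(r)
bp=np.array([ray('top',u,v,50)[:2] for u,v in cv2.boxPoints(r)]);print(bp,bp.mean(0),np.linalg.norm(np.diff(bp,axis=0),axis=1))
E
```

```text
eye [555.2 161.7  50. ] [553.2 160.9  50. ] [554.2 161.2  50.3]
knob [568.1   5.9  90. ] [565.8   3.3  90. ] [566.    5.3  92.2]
pintop [ 613.3 -269.4   86. ] [ 610.5 -269.4   86. ] [ 612.3 -270.1   85.3]
flange [ 613.9 -270.7   48. ] [ 610.4 -268.9   48. ] [ 613.6 -272.2   45. ]
((287.7177734375, 164.1426239013672), (19.070966720581055, 68.8403549194336), 85.8150863647461)
[[580.5 100.5]
 [591.8 -36.6]
 [552.5 -39.1]
 [541.7  96.8]]
((220.35076904296875, 168.31382751464844), (29.51004981994629, 26.292789459228516), 86.8201675415039)
[[583.5 189.6]
 [586.8 138.7]
 [527.6 133.5]
 [524.6 183.7]] [555.6 161.4] [51.  59.4 50.3]
```

Both views agree to about 2 mm:

| Item | Position (mm) | Check |
|---|---|---|
| Keeper eye | (554, 161) | |
| Knob | (567, 5) | 157 mm from the eye, so the joint is about 0.062, which is in range |
| Pin | (612, −270) | top height 85 against 86 expected |

The bolt direction is about (−0.08, 0.997). I'll approach the knob with the jaws along the bolt, at yaw of about 0.08.

Emit:
step_arm(deltas=[[[0.6,17,34,0,0,0,-0.034],[0.6,17,34,0,0,0,-0.034],[0.6,17,34,0,0,0,-0.034],[0.6,17,34,0,0,0,-0.034],[0.6,17,34,0,0,0,-0.034],[0.6,17,34,0,0,0,-0.034],[0.6,17,34,0,0,0,-0.034],[0.6,17,34,0,0,0,-0.034],[0.6,17,34,0,0,0,-0.034],[0.6,17,34,0,0,0,-0.034]]])

```text
clock: 0.93
eef_pos: [435.8, -251.4, 239.1]
tool_rot: [-3.141, 0.0, 0.079]
force: [0.5, -0.6, -0.0]
width: 51.0
```

Emit:
step_arm(deltas=[[[0.6,16.4,32,-10,0,0,0],[0.6,16.4,32,-10,0,0,0],[0.6,16.4,32,-10,0,0,0],[0.6,16.4,32,-10,0,0,0],[0.6,16.4,32,-10,0,0,0],[0.6,16.4,32,-10,0,0,0],[0.6,16.4,32,-10,0,0,0],[0.6,16.4,32,-10,0,0,0],[0.6,0,0,0,0,0,0],[0.6,0,0,0,0,0,0]]])

```text
clock: 1.77
eef_pos: [566.6, 5.8, 158.1]
tool_rot: [-3.14, 0.002, 0.086]
force: [-0.3, -1.4, 0.2]
width: 51.3
```

```bash
python3 - <<'E'
from h import *
s=ctrl.read_state();print(s['eef_pos'],s['tool_rot'])
for n in('top','side'):
    im,d=grab(n,n+'1')
    x,y=(200,80) if n=='top' else (180,80)
    cv2.imwrite(f'pics/v{n}1.png',np.clip(cv2.resize(im[y:y+160,x:x+200,::-1],None,fx=3.5,fy=3.5).astype(float)*1.6,0,255))
E
```

```text
[566.64732721   5.76141901 158.08254815] [-3.14048213e+00  1.80405368e-03  8.60727713e-02][ WARN:0@2.912] global loadsave.cpp:1063 imwrite_ Unsupported depth image for selected encoder is fallbacked to CV_8U.
```

View pics/vside1.png

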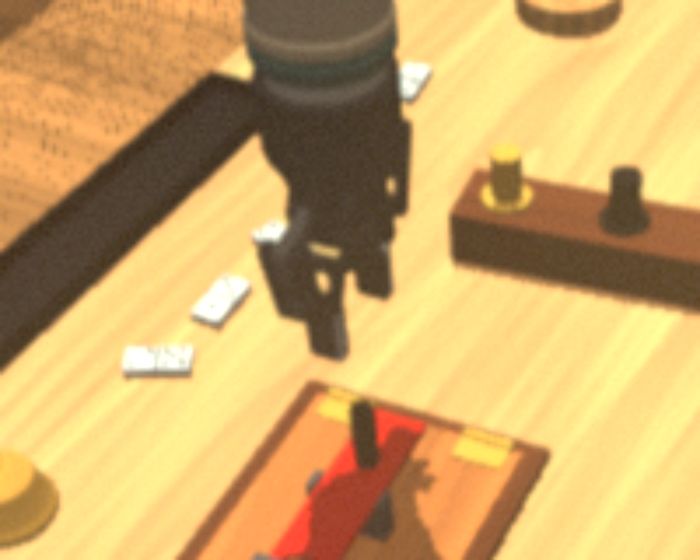

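View pics/vtop1.png

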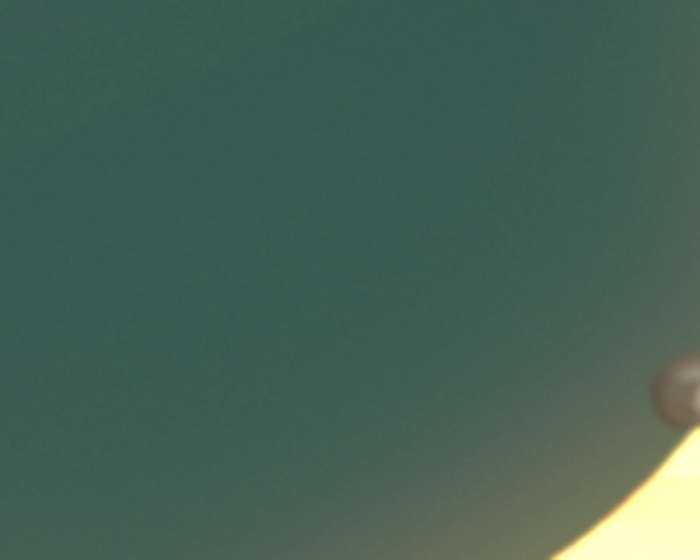

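The side view shows the two fingers, at (325,330) and (375,275) in the crop, straddling above the knob along the bolt. The arm hides the top view, as expected. Descending.

Emit:
step_arm(deltas=[[[0.6,0,0,-18,0,0,0],[0.6,0,0,-18,0,0,0],[0.6,0,0,-18,0,0,0],[0.6,0,0,-18,0,0,0],[0.6,0,0,-18,0,0,0],[0.6,0,0,0,0,0,0],[0.0,0,0,0,0,0,0],[0.0,0,0,0,0,0,0],[0.0,0,0,0,0,0,0],[0.0,0,0,0,0,0,0]]])

```text
clock: 2.7
eef_pos: [567.5, 2.5, 70.9]
tool_rot: [3.142, -0.002, 0.08]
force: [-1.4, -0.0, 5.4]
width: 14.4
```

Emit:
step_arm(deltas=[[[0.0,-0.8,10,0,0,0,0],[0.0,-0.8,10,0,0,0,0],[0.0,-0.8,10,0,0,0,0],[0.0,-0.8,10,0,0,0,0],[0.0,-0.8,10,0,0,0,0],[0.0,-0.4,5,0,0,0,0],[0.0,0,0,0,0,0,0],[0.0,0,0,0,0,0,0]]])

```text
clock: 3.37
eef_pos: [563.0, 59.6, 70.8]
tool_rot: [-3.14, -0.002, 0.082]
force: [-1.4, 0.4, 8.3]
width: 13.9
```

Emit:
step_arm(deltas=[[[0.0,-0.2,3,0,0,0,0],[0.0,-0.2,3,0,0,0,0],[0.0,-0.1,2,0,0,0,0],[0.0,0,0,0,0,0,0],[0.0,0,0,0,0,0,0]]])

```text
clock: 3.78
eef_pos: [562.5, 66.5, 70.9]
tool_rot: [-3.141, -0.002, 0.081]
force: [-1.2, -0.2, 8.6]
width: 14.2
```

Emit:
step_arm(deltas=[[[0.0,0,2,0,0,0,0],[0.0,0,2,0,0,0,0],[0.0,0,0,0,0,0,0],[0.0,0,0,0,0,0,0]]])

```text
clock: 4.12
eef_pos: [562.5, 66.6, 70.8]
tool_rot: [3.138, -0.002, 0.079]
force: [-1.0, -7.8, 9.1]
width: 13.7
```

At the stop (y stays at 66.6 and the force is −7.8 N). This puts the eye at about (555, 161), matching vision. Releasing and rising.

Emit:
step_arm(deltas=[[[0.0,0,-3.5,0,0,0,0],[0.5,0,0,0,0,0,0],[0.5,0,0,0,0,0,0],[0.5,0,0,0,0,0,0],[0.6,0,0,25,0,0,0],[0.6,0,0,35,0,0,0],[0.6,0,0,40,0,0,0],[0.6,0,-25,20,0,0,0],[0.6,4,-38,0,0,0,0],[0.6,4,-38,0,0,0,0]]])

```text
clock: 4.95
eef_pos: [571.1, -33.8, 191.3]
tool_rot: [-3.141, -0.004, 0.085]
force: [0.0, -0.5, -0.0]
width: 51.3
```

Emit:
step_arm(deltas=[[[0.6,6,-38,0,0,0,0],[0.6,6,-38,0,0,0,0],[0.6,6,-38,0,0,0,0],[0.6,6,-38,0,0,0,0],[0.6,6,-38,0,0,0,0],[0.6,6,-38,0,0,0,0],[0.6,0,0,0,0,0,0]]])

```text
clock: 5.53
eef_pos: [604.6, -274.0, 189.2]
tool_rot: [3.133, -0.0, 0.07]
force: [-1.4, -1.2, 0.5]
width: 51.6
```

```bash
python3 - <<'E'
from h import *
s=ctrl.read_state();print(s['eef_pos'],s['tool_rot'],s['width'])
o=[]
for n in('top','side'):
    im,d=grab(n,n+'2')
    x,y=(190,125) if n=='top' else (210,160)
    o.append(np.clip(cv2.resize(im[y:y+130,x:x+110,::-1],None,fx=3.5,fy=3.5,interpolation=2).astype(float)*1.6,0,255).astype(np.uint8))
cv2.imwrite('pics/v2.png',np.hstack(o))
E
```

```text
[ 604.62662774 -274.02575768  189.22801476] [ 3.13312016e+00 -6.49301198e-05  7.04671082e-02] 51.61435775073598
```

View pics/v2.png

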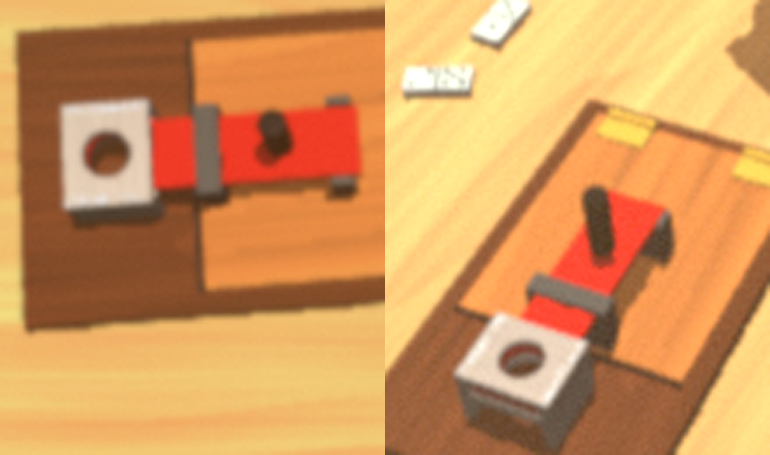

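View pics/side2.png

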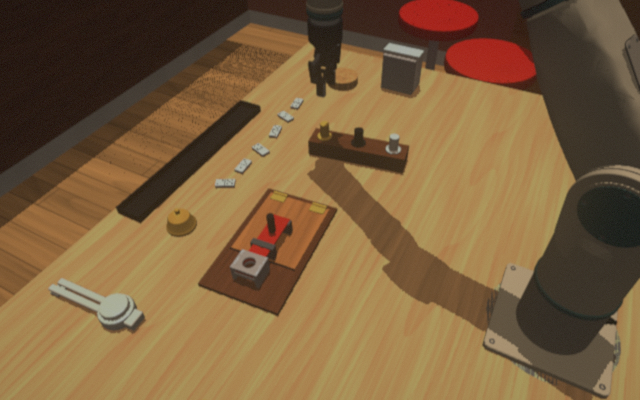

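In both crops the bolt is home: the keeper hole is clear, with the bolt's hole under it. Now over the pin at (612, −270).

Emit:
step_arm(deltas=[[[0.7,7.5,4,0,0,0,0],[0.7,0,0,-20,0,0,0],[0.7,0,0,-20,0,0,0],[0.7,0,0,-20,0,0,0],[0.7,0,0,0,0,0,0],[0.7,0,0,0,0,0,0]]])

```text
clock: 6.13
eef_pos: [613.6, -255.9, 128.5]
tool_rot: [-3.139, 0.002, 0.084]
force: [0.6, 0.2, 0.7]
width: 59.7
```

```bash
python3 - <<'E'
from h import *
s=ctrl.read_state();print(s['eef_pos'],s['tool_rot'],s['width'])
im,d=grab('side','side3')
cv2.imwrite('pics/v3.png',np.clip(cv2.resize(im[60:180,270:430,::-1],None,fx=5,fy=5,interpolation=2).astype(float)*1.6,0,255).astype(np.uint8))
E
```

```text
[ 613.56174799 -255.94109565  128.51427436] [-3.13939564e+00  1.76012488e-03  8.37841155e-02] 59.747018631526565
```

View pics/v3.png

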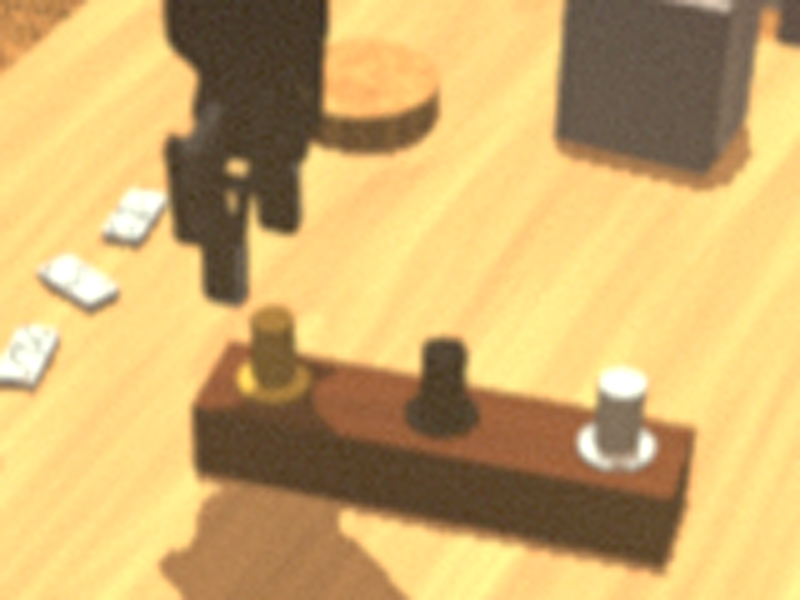

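The gripper has settled at y = −256, so it needs −14 mm more. The pin is undisturbed.

Emit:
step_arm(deltas=[[[0.7,-1.3,-14,0,0,0,0],[0.7,0,0,0,0,0,0],[0.7,0,0,0,0,0,0],[0.7,0,0,-16,0,0,0],[0.7,0,0,0,0,0,0]]])

```text
clock: 6.6
eef_pos: [610.9, -272.5, 112.0]
tool_rot: [-3.14, 0.002, 0.08]
force: [-0.7, 0.6, -0.9]
width: 59.9
```

```bash
python3 - <<'E'
from h import *
s=ctrl.read_state();print(s['eef_pos'],s['tool_rot'],s['width'])
im,d=grab('side','side4')
cv2.imwrite('pics/v4.png',np.clip(cv2.resize(im[60:180,270:430,::-1],None,fx=5,fy=5,interpolation=2).astype(float)*1.6,0,255).astype(np.uint8))
E
```

```text
[ 610.91908549 -272.47809601  112.03394808] [-3.14009687e+00  2.10932864e-03  8.01405474e-02] 59.85579623101241
```

View pics/v4.png

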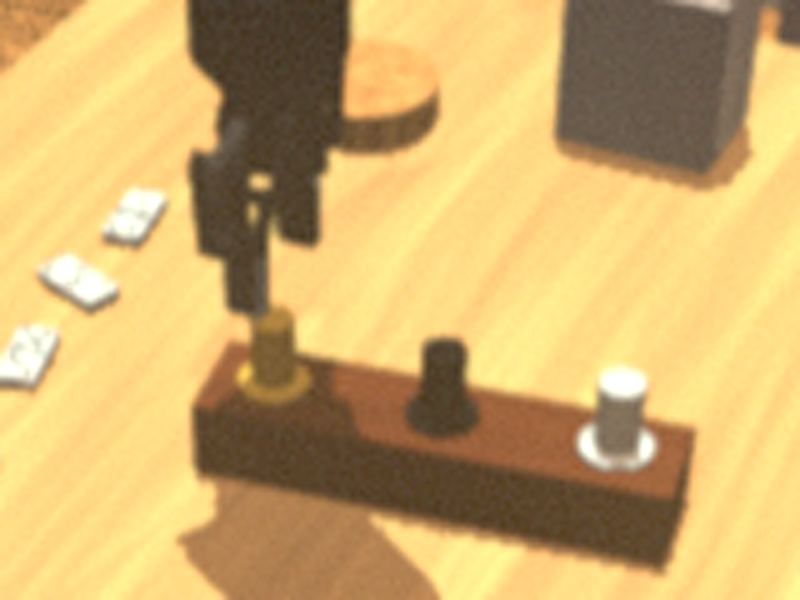

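Emit:
step_arm(deltas=[[[0.7,1,1.5,-16,0,0,0],[0.7,0,0,-16,0,0,0],[0.7,0,0,-17,0,0,0],[0.7,0,0,0,0,0,0],[0.7,0,0,0,0,0,0]]])

```text
clock: 7.07
eef_pos: [612.7, -271.1, 64.3]
tool_rot: [-3.141, 0.001, 0.081]
force: [0.3, 0.1, 0.5]
width: 59.8
```

Emit:
step_arm(deltas=[[[0.0,0,0,0,0,0,0],[0.0,0,0,0,0,0,0],[0.0,0,0,0,0,0,0],[0.0,0,0,0,0,0,0],[0.0,0,0,0,0,0,0],[0.0,0,0,0,0,0,0]]])

```text
clock: 7.57
eef_pos: [614.0, -271.7, 65.9]
tool_rot: [3.141, -0.002, 0.081]
force: [-0.6, 1.0, 6.0]
width: 22.0
```

Emit:
step_arm(deltas=[[[0.0,0,0,10,0,0,0],[0.0,0,0,20,0,0,0],[0.0,0,0,25,0,0,0],[0.0,0,0,25,0,0,0],[0.0,0,0,25,0,0,0],[0.0,0,0,25,0,0,0],[0.0,0,0,0,0,0,0]]])

```text
clock: 8.15
eef_pos: [615.8, -272.7, 200.4]
tool_rot: [3.137, -0.009, 0.081]
force: [1.7, 0.2, -1.2]
width: 22.2
```

Emit:
step_arm(deltas=[[[0.0,-2,20,0,0,0,0],[0.0,-4,30,0,0,0,0],[0.0,-4,30,0,0,0,0],[0.0,-4,30,0,0,0,0],[0.0,-4,30,0,0,0,0],[0.0,-4,30,0,0,0,0],[0.0,-4,30,0,0,0,0],[0.0,-4,30,0,0,0,0],[0.0,-4,30,0,0,0,0],[0.0,-4,30,0,0,0,0]]])

```text
clock: 8.98
eef_pos: [574.0, 20.1, 193.9]
tool_rot: [-3.142, 0.001, 0.081]
force: [0.8, 0.5, -1.6]
width: 22.5
```

Emit:
step_arm(deltas=[[[0.0,-4,30,0,0,0,0],[0.0,-4,30,0,0,0,0],[0.0,-4,30,0,0,0,0],[0.0,-4,30,0,0,0,0],[0.0,-4,20,0,0,0,0],[0.0,0,0,0,0,0,0],[0.0,0,0,0,0,0,0],[0.0,0,0,0,0,0,0],[0.0,0,0,0,0,0,0]]])

```text
clock: 9.73
eef_pos: [555.1, 156.9, 194.1]
tool_rot: [3.14, 0.0, 0.079]
force: [1.0, -0.4, -1.6]
width: 22.2
```

```bash
python3 - <<'E'
from h import *
s=ctrl.read_state();print(s['eef_pos'],s['tool_rot'],s['width'])
for n in ('side','top'):
    im,d=grab(n,n+'5'); cv2.imwrite(f'pics/w{n}5.png',np.clip(im[:,:,::-1].astype(float)*1.6,0,255).astype(np.uint8))
E
```

```text
[555.12895408 156.90784224 194.10104862] [3.14036912e+00 4.25616145e-04 7.86486154e-02] 22.15360387317277
```

View pics/wside5.png

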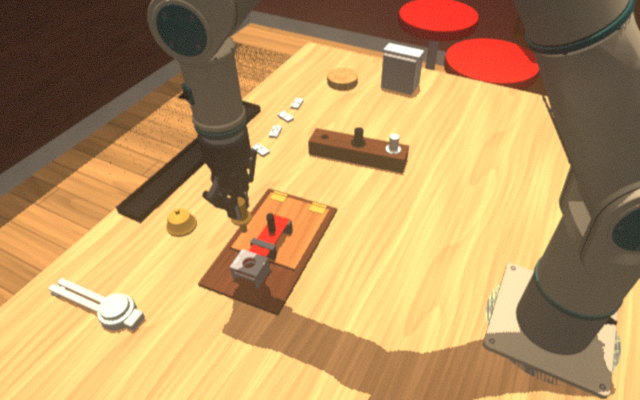

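View pics/wtop5.png

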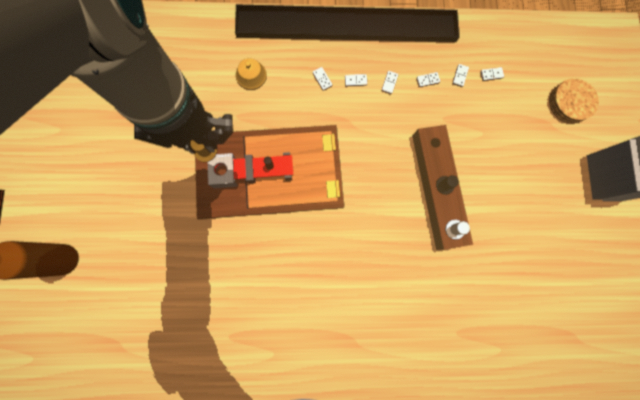

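The pin is held: its socket is empty in the top view at (436,142), and it shows at (240,212) in the side view. I'll centre, lower to just above the hole and look.

Emit:
step_arm(deltas=[[[0.0,0.5,4.2,-15,0,0,0],[0.0,0,0,-20,0,0,0],[0.0,0,0,-20,0,0,0],[0.0,0,0,-17,0,0,0],[0.0,0,0,0,0,0,0],[0.0,0,0,0,0,0,0],[0.0,0,0,0,0,0,0]]])

```text
clock: 10.42
eef_pos: [556.4, 162.5, 123.2]
tool_rot: [-3.141, -0.002, 0.08]
force: [0.8, -0.2, -1.9]
width: 22.0
```

```bash
python3 - <<'E'
from h import *
s=ctrl.read_state();print(s['eef_pos'],s['tool_rot'],s['width'])
o=[]
for n in ('side','top'):
    im,d=grab(n,n+'6'); x,y=(210,190) if n=='side' else (180,120)
    o.append(np.clip(cv2.resize(im[y:y+100,x:x+80,::-1],None,fx=5,fy=5,interpolation=2).astype(float)*1.8,0,255).astype(np.uint8))
cv2.imwrite('pics/v6.png',np.hstack(o))
E
```

```text
[556.42803508 162.48995502 123.2269181 ] [-3.14147590e+00 -1.55902726e-03  7.98314693e-02] 22.031214711673112
```

View pics/v6.png

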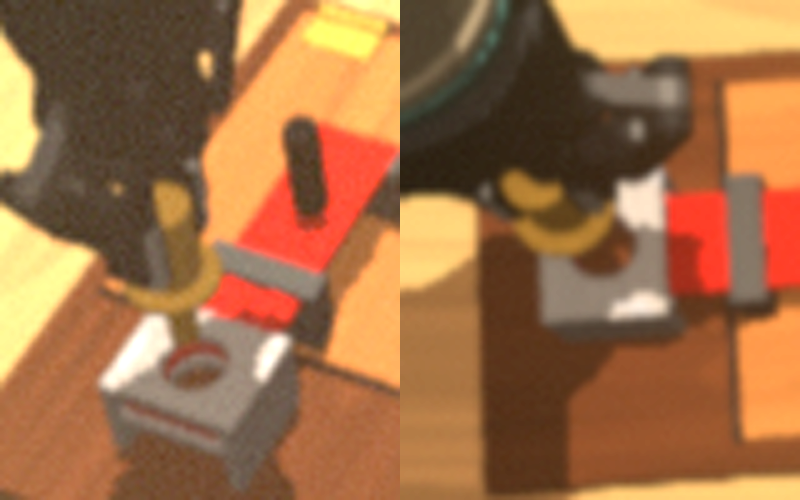

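```bash
python3 - <<'E'
from h import *
np.set_printoptions(precision=1,suppress=True)
x,y,z=556.4,162.5,65.3
for n,x0,y0 in(('side',210,190),('top',180,120)):
    for nm,h in(('foot',0),('flange',38),('top',78)):
        p=proj(n,(x,y,z+h)); print(n,nm,(p+.5-[x0,y0])*5-.5+np.array([400 if n=='top' else 0,0]))
for nm,p in(('flange',(172,275)),('top',(170,188)),('foot',(186,338))):
    h={'flange':38,'top':78,'foot':0}[nm]; u=210+(p[0]+.5)/5-.5;v=190+(p[1]+.5)/5-.5
    print(nm,ray('side',u,v,z+h))
print('eye in image', ray('side',210+195.5/5-.5,190+366.5/5-.5,50))
E
```

```text
side foot [180.6 336.6]
side flange [167.  273.3]
side top [151.7 202.4]
top foot [591.7 231.6]
top flange [566.9 206. ]
top top [537.5 175.7]
flange [554.2 162.3 103.3]
top [554.5 153.6 143.3]
foot [554.1 162.2  65.3]
eye in image [551.8 162.9  50. ]
```

The foot and flange both put the pin upright within about 2 mm of the eye axis, and the radial clearance is 7 mm. Inserting with a −1.5 mm x correction.

Emit:
step_arm(deltas=[[[0.0,-1.8,-0.7,-2,0,0,0],[0.0,0,0,-6,0,0,0],[0.0,0,0,-6,0,0,0],[0.0,0,0,-6,0,0,0],[0.0,0,0,-6,0,0,0],[0.0,0,0,0,0,0,0]]])

```text
clock: 11.02
eef_pos: [552.7, 161.9, 94.7]
tool_rot: [3.141, 0.003, 0.081]
force: [-1.3, -0.2, -2.2]
width: 22.1
```

Emit:
step_arm(deltas=[[[0.0,1,0,-6,0,0,0],[0.0,0,0,-6,0,0,0],[0.0,0,0,-6,0,0,0],[0.0,0,0,-2,0,0,0],[0.0,0,0,0,0,0,0]]])

```text
clock: 11.43
eef_pos: [554.2, 162.0, 75.4]
tool_rot: [3.141, 0.001, 0.081]
force: [-0.1, 0.3, -1.8]
width: 21.9
```

Emit:
step_arm(deltas=[[[0.0,0,0,-2,0,0,0],[0.0,0,0,-1.5,0,0,0],[0.0,0,0,0,0,0,0]]])

```text
clock: 11.68
eef_pos: [554.7, 162.2, 72.7]
tool_rot: [3.142, -0.0, 0.081]
force: [-0.4, -1.3, -1.1]
width: 22.2
```

Emit:
step_arm(deltas=[[[0.2,0,0,0,0,0,0],[0.4,0,0,0,0,0,0],[0.6,0,0,0,0,0,0],[0.6,0,0,0,0,0,0],[0.6,0,0,0,0,0,0],[0.6,0,0,10,0,0,0],[0.6,0,0,25,0,0,0],[0.6,0,0,35,0,0,0],[0.6,0,0,35,0,0,0]]])

```text
clock: 12.43
eef_pos: [554.1, 162.0, 179.1]
tool_rot: [3.141, 0.002, 0.081]
force: [1.0, 0.5, -0.5]
width: 51.2
```

Emit:
step_arm(deltas=[[[0.6,0,-20,10,0,0,0],[0.6,0,-35,0,0,0,0],[0.6,0,-35,0,0,0,0],[0.6,0,-35,0,0,0,0],[0.6,0,-35,0,0,0,0],[0.6,0,-35,0,0,0,0],[0.6,0,-35,0,0,0,0],[0.6,0,0,0,0,0,0]]])

```text
clock: 13.1
eef_pos: [554.1, -77.9, 189.0]
tool_rot: [3.135, -0.001, 0.069]
force: [-0.2, -1.0, 0.5]
width: 51.2
```

```bash
python3 - <<'E'
from h import *
s=ctrl.read_state();print(s['eef_pos'],s['force'],s['width'])
o=[]
for n in ('side','top'):
    im,d=grab(n,n+'7'); x,y=(210,190) if n=='side' else (180,120)
    o.append(np.clip(cv2.resize(im[y:y+100,x:x+80,::-1],None,fx=5,fy=5,interpolation=2).astype(float)*1.8,0,255).astype(np.uint8))
    for h,nm in((42,'gtop'),(4,'flange')):
        p=proj(n,(554.6,161.2,50+h)); print(n,nm,(p+.5-[x,y])*5-.5+np.array([400 if n=='top' else 0,0]))
cv2.imwrite('pics/v7.png',np.hstack(o))
E
```

```text
[554.11720919 -77.90548013 189.03743931] [-0.2167516  -0.98587778  0.47672496] 51.23128113364321
side gtop [177.02110314 291.80731722]
side flange [190.25998046 353.92916356]
top gtop [577.91790636 218.64216464]
top flange [601.82409826 243.17785656]
```

View pics/v7.png

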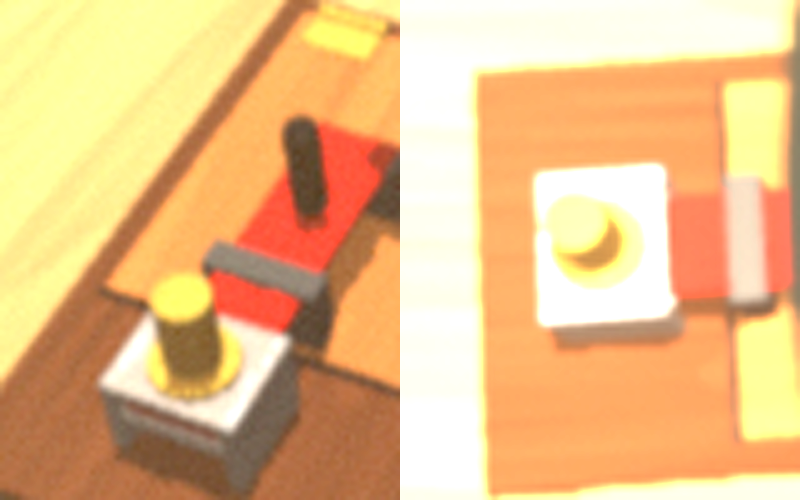

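The pin is upright. In the side crop the grip top is at (183,297) and the flange lies flat on the keeper at (195,362). Both are within about 1–2 camera pixels of where a fully seated pin should appear, and the bolt is still home. Handing in.

```bash
python3 -c "
from cell import ctrl; print(ctrl.finish_job())"
```

```text
the job is handed in; nothing more can be done
None
```

I slid the bolt home by its knob, then took the brass pin from the rack and put it down through the keeper and bolt. I handed the job in at about 13 s of the 48 s allowed.

- **Bolt:** it stopped against its stop with about 8 N of force. The knob was then at y = 66.6 mm, which puts the keeper eye within about 1 mm of where the cameras had it. The last pictures show the bolt still home.
- **Pin:** both views show it upright on the keeper with the flange flat on the plate, within about 1–2 pixels of where a fully seated pin should be. That is about 2 mm, the same as the calibration error. The gripper was open and well clear, reading no contact force.
- **What didn't line up:** the side and top views differed by 2–3 mm in x throughout. Some fast moves stopped up to about 14 mm from where I first read them, so I corrected them before gripping.
- **Not measured:** I felt no contact as the pin seated, so the pictures are the only evidence for its depth. The hand-in reported no verdict.

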